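# Loosen the left-hand nut on the wide sanding drum

### The job

The sleeve on the wide drum of the twin-spindle sander is to be changed: loosen the winged nut on top of the wide drum by about a quarter turn and let go of it. These spindles have left-hand threads, so do not wind it tight by turning it the usual way. Leave the nut on the narrow drum as it is.

Things in the scene. Friction and masses are not known exactly. Their poses are not given: they have to be found in the camera images.
- wide_nut (a joint): Turn of the wide drum's nut, rad. Left-hand thread: the value grows as the nut turns clockwise seen from above, which loosens it; it shrinks as it turns anticlockwise, which tightens it, to the stop at 0, jammed tight. Starts between 0.35 and 0.5. Turns stiffly (0.12 N m), stays where it is left and does not rise.
- wide_nut_grip (a point): Grip point of the wide drum's nut, on its vertical turning axis. Plain steel: an upright flat-sided bar 54 mm long, 14 mm thick, from 26 mm below this point to 12 mm above, with 6 mm knuckles on its ends and a 10 mm stud ending 20 mm above this point; under it a hub 26 mm across, 8 mm high. The point turns with the nut: x along the bar, y across the flats, z up. Drum top 41 mm below.
- narrow_nut (a joint): The same for the nut of the narrow drum, to be left alone: starts between 0.35 and 0.5, grows clockwise from above.
- narrow_nut_grip (a point): Grip point of an equal nut on the narrow drum, to be left alone. The drums are brown upright cylinders 100 mm tall, 76 mm (wide) and 38 mm (narrow) across, 180 mm apart on one low plywood station with a metal table 270 x 420 mm, 70 mm above the bench; either may be on the left.

How it is judged:
By the outcome, as a careful person would: the job done as asked, in the order asked, and still so for the second after the job is handed in, with the robot touching nothing.
It also fails if it takes over 32 s, if anything falls off the work surface, if the arm or the gripper's body presses on something with over 40 N, if the wrist force passes 120 N, or if a joint passes its speed limit or range.

### The arm

A 6-joint arm with a two-finger parallel gripper is mounted at the origin on the work surface. World frame = base frame: x ahead of the robot, y to its left, z up, the work surface at z = 0. Lengths are in m, angles in rad, forces in N, time in s.
With the tool pointing down it reaches from about 0.425 to 0.95 m from the base axis. Payload 3.5 kg.
Tool frame: the origin (TCP) lies midway between the tips of the shut fingers; the grasp point (between the pads) lies ctrl.grasp_offset behind it (ctrl.grasp_offset is the distance from the TCP to the grasp point, in m); x points along the fingers, y is the direction in which the jaws open and shut, and the axes are right-handed (so a half turn about x gives the same grasp; the last joint's range is limited). The gripper opens to 85 mm and grips with 20 to 120 N. Pads are 22 mm wide; open, the fingers measure 114 mm over their backs; the gripper's body (76 mm by 85 mm) begins 54 mm behind the grasp point. The pads swing forward as they close: fully open they stand 13 mm farther back than shut.
Start: joints at [-1.412, 0.286, 1.577, -0, 1.279, -0.15], TCP at [0.205, -0.643, 0.231] pointing down, gripper open.
Joint ranges: [-2.77, 2.77], [-0.9, 2.22], [0.21, 2.48], [-1.53, 4.67], [0.24, 2.81], [-2.84, 2.84]. Speed limits (rad/s): [2.79, 2.79, 3.14, 3.14, 3.14, 3.14].

### API

Orientations are given as a unit quaternion [x, y, z, w].
In Python, from plant import readout, read_camera, sign_off, ctrl gives the robot as it stands.
- The arm moves only by the tool drive_tool, never from a script. Its argument "steps" is a list of rows, each a list of 5 numbers: the shift along the tool's x, y, z in cm, then the turn about the tool's x in degrees, then the opening, from 0 (shut) to 1 (fully open). A call has 1 to 10 rows; each row shifts and turns the commanded pose from where the row before left it, along the tool's axes as they then stand; what a row does not reach is not made up. A row lasts 1/10 s, in which the tool goes at most 50 mm and 8.59 degrees, less where a joint would pass 70% of its speed; a pose out of reach is approached as far as the arm can. A call is refused whole if a number of a shift passes 5 or a number of a turn 8.59, either way. A call with a gripper value outside its range is refused whole. The fingers move at their own pace and stop on an object; "force" is the grip in N (left out, the last holds). Time passes only in rows, so rows that do not move let the fingers close. It gives the time, the measured TCP pose, the force and the opening at its end, in the units of the state.
- readout.get_state(): the state, without advancing time (a new reading comes with each control period).
- read_camera(name): name is "scene" or "top"; returns a dict with "frame" (384x512x3 uint8, red, green, blue), "vertical_fov" (degrees; the focal length in pixels is half the picture's height over the tangent of half this angle, whatever the lens; pixels are square), "cx", "cy" (the principal point, pixels), "eye" and "orientation" of the camera in the world. Camera axes: x right, y up, looking along -z (the intrinsics and any distortion apply to the point x, -y, -z); pixel columns grow to the right and rows downward; lengths in m; the calibration is good to about 2 mm. A picture is of the moment at which its call begins. There is no depth.
- sign_off(): hands the job in, once; it reports no verdict.
The state is a dict: "time": time; "qpos": joint angles; "dq": joint speeds; "joint_efforts": joint torques, N m; "eef_pos": TCP position; "tcp_rot": TCP orientation; "contact_force": force on the tool from outside, world axes, zero at the start; "wrist_torque": the same for the moment, N m; "opening": opening from 0.0 (shut) to 1.0 (fully open).
Only numpy, scipy, OpenCV 4.12 (cv2) and the standard library are available. Lean on these libraries where they do the work, as an engineer would, in place of code of your own. Each camera call takes 0.05 s, during which the arm holds its last target. There are 200 camera calls.

## Working session

There is one attempt and no reset: what is moved stays moved. The work goes in short steps, Python scripts to look and compute and a tool call to move; the robot and the scene stay as the last step left them, time stands still between calls to the robot, and variables do not carry over. Pictures are saved under pics/ and viewed, about 8 in all and at most 12, crops included, and the job is handed in when it is done.

Besides the shell and the picture viewer there is one more tool, called after "Request:" as name([rows], argument=value, ...), one row to a line, values as JSON. drive_tool: Moves the arm, as the interface text tells. Its arguments: {"type":"object","properties":{"steps":{"type":"array","items":{"type":"array","items":{"type":"number"}}},"force":{"type":"number"}},"required":["steps"]}

```bash
mkdir -p pics; ls; python3 - <<'E'
from plant import readout, read_camera, ctrl
import cv2
print(readout.get_state()); print([ (a,getattr(ctrl,a)) for a in dir(ctrl) if a[0]!='_'])
for n in("scene","top"):
    d=read_camera(n); cv2.imwrite(f"pics/{n}0.png",d["frame"][:,:,::-1]); print(n,{k:v for k,v in d.items() if k!="frame"})
E
```

```text
pics
{'time': 0.0, 'qpos': array([-1.41200591e+00,  2.87181683e-01,  1.57816885e+00,  2.07031732e-05,
        1.27860037e+00, -1.49960361e-01]), 'dq': array([-5.94146570e-05,  9.89426073e-05,  8.23943303e-04, -1.07921089e-03,
       -8.08236788e-04, -1.06399813e-03]), 'joint_efforts': array([ 8.69789219e-04, -4.05976975e+01, -2.92626143e+01, -1.30719081e-04,
        5.72855279e-03,  2.35936049e-06]), 'eef_pos': array([ 0.20506542, -0.64241121,  0.22994091]), 'tcp_rot': array([ 0.69870087,  0.10955845, -0.69869422,  0.10789086]), 'contact_force': array([ 0.52758165, -0.85271142,  0.11694571]), 'wrist_torque': array([-0.02933512, -0.03977747,  0.06983008]), 'opening': 1.002190008361517}
[('Unreachable', <class 'plant.Unreachable'>), ('grasp_offset', 0.0187)]
scene {'vertical_fov': 44.89729266575148, 'cx': 261.09797718904053, 'cy': 187.25702536355493, 'eye': array([0.93572784, 0.3606014 , 0.65133037]), 'orientation': array([0.162031  , 0.39098392, 0.82766946, 0.36856585])}
top {'vertical_fov': 45.923531960682105, 'cx': 254.0912352356087, 'cy': 197.76290955074074, 'eye': array([0.54026947, 0.02698421, 0.91852742]), 'orientation': array([-0.0286506 ,  0.0018104 ,  0.71516258, -0.69836835])}
```

View pics/scene0.png

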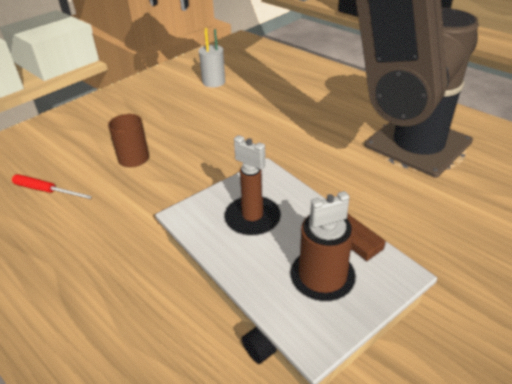

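View pics/top0.png

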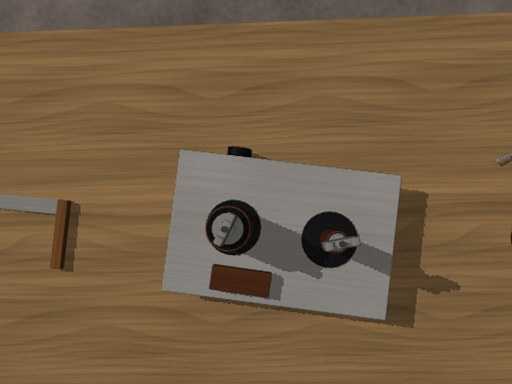

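The scene view shows the wide drum's nut near (329,210) and the narrow one near (250,154). In the top view they are at about (228,230) and (342,243). Next I'll enlarge the wide nut in both views.

```bash
python3 - <<'E'
import cv2,numpy as np
a=cv2.imread("pics/scene0.png")[185:245,295:365]; b=cv2.imread("pics/top0.png")[200:260,195:265]
f=lambda i:cv2.resize(i,None,fx=8,fy=8,interpolation=cv2.INTER_CUBIC)[:,:400+160]
cv2.imwrite("pics/cs.png",f(a)); cv2.imwrite("pics/ct.png",f(b))
E
```

```text
(no output)
```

View pics/cs.png

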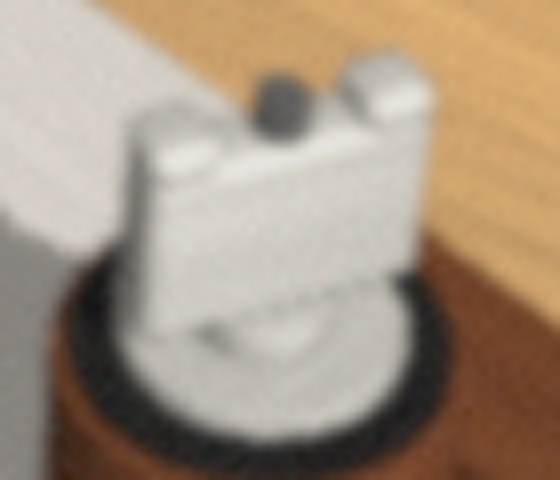

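View pics/ct.png

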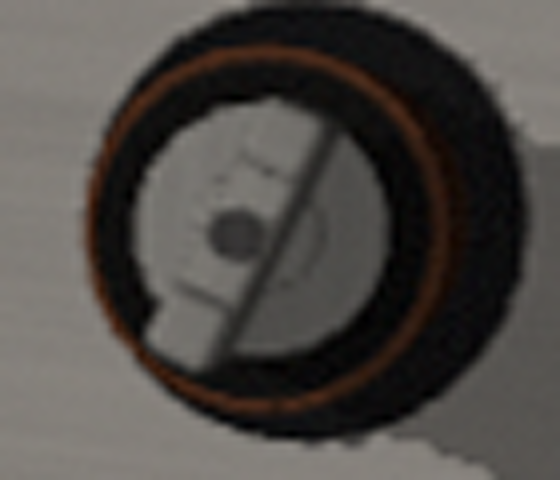

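The crops show the stud at scene crop (284,93) and top crop (237,235). The top-view bar ends are at about (305,112) and (180,350). I'll triangulate from these.

```bash
cat > h.py <<'E'
import numpy as np
from scipy.spatial.transform import Rotation as R
C={'scene':(44.89729266575148,261.098,187.257,[0.93572784,0.3606014,0.65133037],[0.162031,0.39098392,0.82766946,0.36856585]),
'top':(45.923531960682105,254.091,197.763,[0.54026947,0.02698421,0.91852742],[-0.0286506,0.0018104,0.71516258,-0.69836835])}
def ray(n,u,v):
    f,cx,cy,e,q=C[n]; F=192/np.tan(np.radians(f/2))
    d=R.from_quat(q).apply([(u-cx)/F,-(v-cy)/F,-1]); return np.array(e),d/np.linalg.norm(d)
def tri(a,b):
    (p,d),(q,e)=ray('scene',*a),ray('top',*b)
    s=np.linalg.lstsq(np.c_[d,-e],q-p,rcond=None)[0]; A,B=p+s[0]*d,q+s[1]*e
    return (A+B)/2,np.linalg.norm(A-B)
def plane(n,u,v,z):
    p,d=ray(n,u,v); return p+d*(z-p[2])/d[2]
cs=lambda x,y:(295+x/8-.44,185+y/8-.44)
ct=lambda x,y:(195+x/8-.44,200+y/8-.44)
E
python3 - <<'E'
from h import *
p,g=tri(cs(284,90),ct(237,235)); print('stud',p,g)
# knuckles: scene (185,150),(392,85 ); top lower (180,335), upper(290,130)
for a,b in(((185,143),(180,340)),((392,85),(295,128))): print(tri(cs(*a),ct(*b)))
a,b=plane('top',*ct(305,112),.228),plane('top',*ct(180,350),.228); print(a,b,(a+b)/2,np.degrees(np.arctan2(*(a-b)[1::-1])),np.linalg.norm(a-b))
print('edge')
a,b=plane('top',*ct(335,125),.228),plane('top',*ct(212,372),.228);print(np.degrees(np.arctan2(*(a-b)[1::-1])))
a,b=plane('scene',*cs(152,180),.223),plane('scene',*cs(430,118),.223);print(a,b,np.degrees(np.arctan2(*(a-b)[1::-1])))
from plant import readout
s=readout.get_state(); print(R.from_quat(s['tcp_rot']).as_matrix())
E
```

```text
stud [0.52388314 0.09930718 0.23234695] 0.00038060961928077793
(array([0.51606805, 0.09764134, 0.216192  ]), np.float64(0.03831845562471364))
(array([0.53313074, 0.10315778, 0.24254581]), np.float64(0.039102328639025685))
[0.54703201 0.08612293 0.228     ] [0.50226714 0.11094711 0.228     ] [0.52464957 0.09853502 0.228     ] -29.010390193195196 0.05118724471818561
edge
-27.779963968208257
[0.54826585 0.09057892 0.223     ] [0.50397025 0.11692784 0.223     ] -30.745999978923855
[[-3.38896714e-04  3.03882437e-01 -9.52709478e-01]
 [ 2.17233403e-03 -9.52707061e-01 -3.03882439e-01]
 [-9.99997583e-01 -2.17258798e-03 -3.37264868e-04]]
```

Request:
drive_tool([
  [-1.7, 0, -4.5, 0, 1],
  [-1.7, 0, -4.5, 0, 1],
  [-1.7, 0, -4.5, 0, 1],
  [-1.7, 0, -4.5, 0, 1],
  [-1.7, 0, -4.5, 0, 1],
  [-1.7, 0, -4.5, 0, 1],
  [0, -4.07, -1.73, 0, 1],
  [0, -4.07, -1.73, 0, 1],
  [0, -4.07, -1.73, 0, 1],
  [0, -4.07, -1.73, 0, 1],
])

```text
time: 1.1
eef_pos: [0.4788, -0.3829, 0.3324]
tcp_rot: [-0.698, -0.109, 0.699, -0.108]
contact_force: [1.0, -0.2, -0.1]
opening: 1.007
```

Request:
drive_tool([
  [0, -4.07, -1.73, 0, 1],
  [0, -4.07, -1.73, 0, 1],
  [0, -4.07, -1.73, 0, 1],
  [0, -4.07, -1.73, 0, 1],
  [0, -4.07, -1.73, 0, 1],
  [0, -4.07, -1.73, 0, 1],
  [0, -4.07, -1.73, 0, 1],
  [0, -4.07, -1.73, 0, 1],
  [0, -4.07, -1.73, 0, 1],
  [0, -4.07, -1.73, 0, 1],
])

```text
time: 2.1
eef_pos: [0.5195, 0.0573, 0.3329]
tcp_rot: [-0.699, -0.109, 0.699, -0.109]
contact_force: [-0.4, -0.6, 0.8]
opening: 0.995
```

Request:
drive_tool([
  [0, 0, 0, -8.33, 1],
  [0, 0, 0, -8.33, 1],
  [0, 0, 0, -8.33, 1],
  [0, 0, 0, -8.33, 1],
  [0, 0, 0, -8.33, 1],
  [0, 0, 0, -8.33, 1],
  [0, 0, 0, -8.33, 1],
  [0, 0, 0, -8.33, 1],
])

```text
time: 2.9
eef_pos: [0.5197, 0.0555, 0.3327]
tcp_rot: [-0.522, -0.477, 0.523, -0.476]
contact_force: [0.3, 0.4, -0.2]
opening: 0.996
```

Request:
drive_tool([
  [0, 0, 0, -8.33, 1],
  [0, 0, 0, -8.33, 1],
  [0, 0, 0, -8.33, 1],
  [0, 0, 0, -8.33, 1],
  [0, 0, 0, -8.33, 1],
  [0, 0, 0, -8.33, 1],
  [0, 0, 0, -8.33, 1],
  [0, 0, 0, -8.33, 1],
  [0, 0, 0, 0, 1],
  [0, 0, 0, 0, 1],
])

```text
time: 3.9
eef_pos: [0.5198, 0.0555, 0.3329]
tcp_rot: [0.178, 0.685, -0.178, 0.684]
contact_force: [-0.0, -0.1, 0.6]
opening: 1.001
```

```bash
cat > chk.py <<'E'
from h import *
from plant import readout
s=readout.get_state(); M=R.from_quat(s['tcp_rot']).as_matrix(); e=np.array([.5243,.0990,.193])-s['eef_pos']
print(s['time'],s['eef_pos'],s['opening'],'yang',np.degrees(np.arctan2(M[1,1],M[0,1])),'tilt',M[:,0]); print('tool err cm',100*M.T@e,'q',s['qpos'],s['contact_force'],s['wrist_torque'])
E
python3 chk.py
```

```text
3.9 [0.5197787  0.05548057 0.33293166] 1.0013465247838669 yang 60.79786976919403 tilt [-7.07367368e-04  7.55941184e-05 -9.99999747e-01]
tool err cm [13.99317135  4.02332477 -1.71945679] q [-8.79139998e-02 -1.16138727e-01  1.82303097e+00  1.33166125e-05
  1.43541169e+00 -1.14903872e+00] [-0.00830179 -0.07628005  0.60768573] [0.00985705 0.02811146 0.02849223]
```

Request:
drive_tool([
  [0, 4.02, -1.72, 0, 1],
  [3, 0, 0, 0, 1],
  [3, 0, 0, 0, 1],
  [0, 0, 0, 0, 1],
  [0, 0, 0, 0, 1],
])

```text
time: 4.4
eef_pos: [0.5242, 0.0989, 0.2733]
tcp_rot: [0.178, 0.685, -0.178, 0.684]
contact_force: [0.4, -0.5, 1.1]
opening: 0.999
```

```bash
python3 chk.py; python3 - <<'E'
from plant import read_camera
import cv2,numpy as np
a=read_camera("scene")["frame"][100:250,270:400,::-1];b=read_camera("top")["frame"][160:310,170:300,::-1]
cv2.imwrite("pics/near.png",cv2.resize(np.hstack([a,b]),None,fx=3,fy=3,interpolation=cv2.INTER_CUBIC))
E
```

```text
4.4 [0.52424985 0.09891954 0.27325961] 0.9993784362737542 yang 60.89530322124727 tilt [-1.22648100e-03  4.59307108e-06 -9.99999248e-01]
tool err cm [8.0259487  0.01422533 0.00908721] q [-3.77903726e-03 -5.84988997e-02  1.87635699e+00 -4.31659064e-08
  1.32496105e+00 -1.06660225e+00] [ 0.41862118 -0.49855088  1.07195682] [-0.0369055  -0.06336964  0.00608485]
```

View pics/near.png

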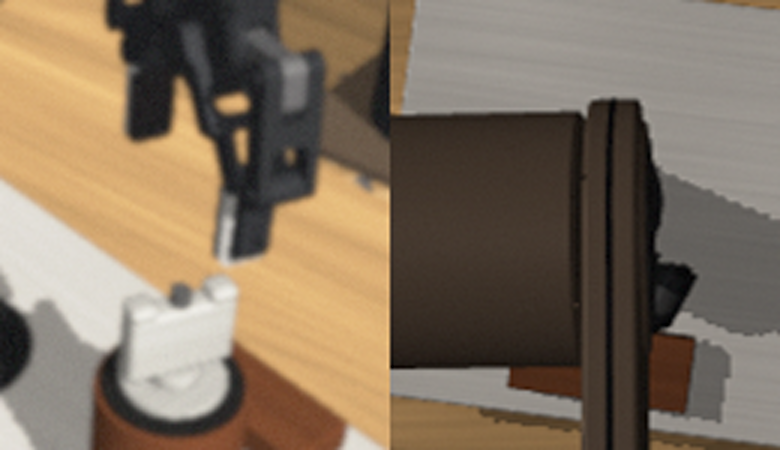

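The open fingers straddle the nut, with the stud at crop (182,293) below the midpoint between the finger tips at about (150,130) and (230,255). I'll descend and close gently.

Request:
drive_tool([
  [2.5, 0, 0, 0, 1],
  [2.5, 0, 0, 0, 1],
  [2, 0, 0, 0, 1],
  [1, 0, 0, 0, 1],
  [0, 0, 0, 0, 1],
  [0, 0, 0, 0, 1],
])

```text
time: 5.1
eef_pos: [0.5255, 0.0988, 0.1951]
tcp_rot: [0.178, 0.684, -0.177, 0.685]
contact_force: [0.5, 0.7, -0.3]
opening: 0.998
```

Request:
drive_tool([
  [0, 0, 0, 0, 0],
  [0, 0, 0, 0, 0],
  [0, 0, 0, 0, 0],
  [0, 0, 0, 0, 0],
  [0, 0, 0, 0, 0],
  [0, 0, 0, 0, 0],
  [0, 0, 0, 0, 0],
  [0, 0, 0, 0, 0],
], force=40)

```text
time: 5.9
eef_pos: [0.5259, 0.1013, 0.1939]
tcp_rot: [0.18, 0.683, -0.175, 0.686]
contact_force: [5.0, 7.5, -1.3]
opening: 0.153
```

```bash
python3 chk.py; python3 - <<'E'
from plant import read_camera
import cv2,numpy as np
a=read_camera("scene")["frame"][130:250,270:400,::-1]
cv2.imwrite("pics/grip.png",cv2.resize(a,None,fx=4,fy=4,interpolation=cv2.INTER_CUBIC))
E
```

```text
5.9 [0.525912   0.10132105 0.19388207] 0.15334476050772589 yang 60.94985817584899 tilt [ 0.00486828  0.00536707 -0.99997375]
tool err cm [ 0.08617445 -0.28179529 -0.02835751] q [-1.74787741e-03  9.92457862e-03  1.95738285e+00  5.83968388e-03
  1.16943238e+00 -1.06778614e+00] [ 4.99538489  7.48182562 -1.34023856] [ 0.93363115 -0.46410841 -0.05208454]
```

View pics/grip.png

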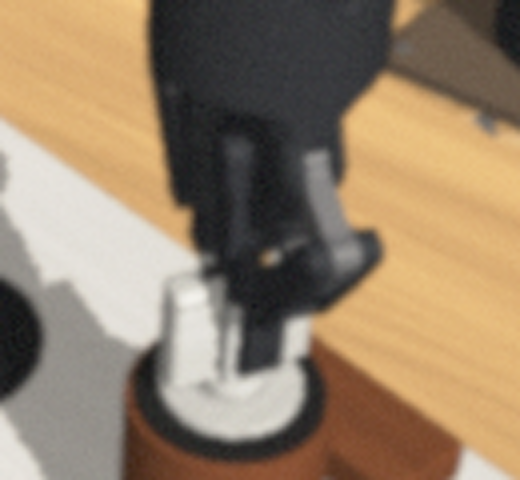

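The nut is held: the opening is 13 mm against a 14 mm bar. The 9 N side load along the jaws means my y is about 3 mm short, so I'll shift to relieve it.

Request:
drive_tool([
  [0, 0.25, 0, 0, 0],
  [0, 0, 0, 0, 0],
  [0, 0, 0, 0, 0],
], force=60)

```text
time: 6.25
eef_pos: [0.526, 0.1014, 0.1939]
tcp_rot: [0.178, 0.684, -0.177, 0.685]
contact_force: [-0.4, 1.5, 2.7]
opening: 0.154
```

```bash
python3 chk.py
```

```text
6.25 [0.52595226 0.10136919 0.19389054] 0.15361759030631428 yang 60.96507451156287 tilt [ 9.35135577e-04  6.65056673e-04 -9.99999342e-01]
tool err cm [ 0.08874151 -0.28742701 -0.0295185 ] q [ 5.77057950e-04  1.27268570e-02  1.95452500e+00  7.20676528e-04
  1.17340537e+00 -1.06374257e+00] [-0.36444178  1.5345494   2.74829706] [0.14696269 0.02201282 0.02676848]
```

The side load is gone. I'll start turning with a short clockwise test, which is a positive turn about the downward tool x.

Request:
drive_tool([
  [0, 0, 0, 5, 0],
  [0, 0, 0, 5, 0],
  [0, 0, 0, 5, 0],
  [0, 0, 0, 5, 0],
  [0, 0, 0, 5, 0],
  [0, 0, 0, 5, 0],
  [0, 0, 0, 0, 0],
])

```text
time: 6.95
eef_pos: [0.5264, 0.1019, 0.1939]
tcp_rot: [0.35, 0.615, -0.347, 0.616]
contact_force: [2.9, 4.3, 1.4]
opening: 0.154
```

```bash
python3 chk.py
```

```text
6.95 [0.52639917 0.10185949 0.19388222] 0.1542824658294203 yang 30.938852942744912 tilt [ 0.00250281  0.00210782 -0.99999465]
tool err cm [ 0.08709391 -0.32734575  0.13738574] q [ 8.25410541e-04  1.29189932e-02  1.95434900e+00  2.28523728e-03
  1.17182104e+00 -5.40045402e-01] [2.93573138 4.25516789 1.42014305] [ 0.5003443  -0.20381371 -0.0798447 ]
```

Request:
drive_tool([
  [0, 0.1, 0, 6, 0],
  [0, 0, 0, 6, 0],
  [0, 0, 0, 6, 0],
  [0, 0, 0, 6, 0],
  [0, 0, 0, 6, 0],
  [0, 0, 0, 0, 0],
])

```text
time: 7.55
eef_pos: [0.5271, 0.1021, 0.1939]
tcp_rot: [0.496, 0.504, -0.495, 0.505]
contact_force: [2.6, 3.8, 3.1]
opening: 0.156
```

```bash
python3 chk.py
```

```text
7.55 [0.52706067 0.10205736 0.1938764 ] 0.1559756234464132 yang 1.0329992913434065 tilt [ 0.00179662  0.00133655 -0.99999749]
tool err cm [ 0.08673497 -0.28169331  0.30082289] q [ 1.56478678e-03  1.49714148e-02  1.95228204e+00  1.44697770e-03
  1.17254086e+00 -1.70255935e-02] [2.58586438 3.83088134 3.13151132] [ 0.51069014 -0.20376314 -0.09216602]
```

Request:
drive_tool([
  [0, 0.1, 0, 6, 0],
  [0, 0, 0, 6, 0],
  [0, 0, 0, 6, 0],
  [0, 0, 0, 6, 0],
  [0, 0, 0, 6, 0],
  [0, 0, 0, 0, 0],
  [0, 0, 0, 0, 0],
])

```text
time: 8.25
eef_pos: [0.5277, 0.1019, 0.1939]
tcp_rot: [0.609, 0.36, -0.608, 0.36]
contact_force: [0.9, 3.0, 3.4]
opening: 0.154
```

```bash
python3 chk.py
```

```text
8.25 [0.52774609 0.10191165 0.19387878] 0.1542551411800502 yang -28.8368442964617 tilt [ 7.57660306e-04  8.75741094e-04 -9.99999330e-01]
tool err cm [ 0.0873616  -0.16146373  0.42136925] q [1.50355233e-03 1.70710410e-02 1.95014831e+00 9.48431948e-04
 1.17361449e+00 5.04434753e-01] [0.87844795 2.97723282 3.38786618] [ 0.4862483   0.02256435 -0.05326525]
```

I've turned it 89.8°. Next is release, rise and back off.

Request:
drive_tool([
  [0, 0, 0, 0, 1],
  [0, 0, 0, 0, 1],
  [0, 0, 0, 0, 1],
  [0, 0, 0, 0, 1],
  [0, 0, 0, 0, 1],
  [0, 0, 0, 0, 1],
  [0, 0, 0, 0, 1],
  [0, 0, 0, 0, 1],
])

```text
time: 9.05
eef_pos: [0.5275, 0.1017, 0.1934]
tcp_rot: [0.609, 0.359, -0.609, 0.359]
contact_force: [0.5, 0.3, 0.1]
opening: 0.995
```

Request:
drive_tool([
  [-1, 0, 0, 0, 1],
  [-2, 0, 0, 0, 1],
  [-3, 0, 0, 0, 1],
  [-4, 0, 0, 0, 1],
  [-4, 0, 0, 0, 1],
  [-4, 0, 0, 0, 1],
  [0, 0, 0, 0, 1],
])

```text
time: 9.75
eef_pos: [0.5297, 0.1017, 0.3824]
tcp_rot: [0.614, 0.356, -0.605, 0.361]
contact_force: [1.0, 0.3, -0.1]
opening: 1.002
```

Request:
drive_tool([
  [0, -4, 0, 0, 1],
  [0, -4, 0, 0, 1],
  [0, -4, 0, 0, 1],
  [0, -4, 0, 0, 1],
  [0, -4, 2, 0, 1],
  [0, -4, 4, 0, 1],
  [0, -2, 4, 0, 1],
  [0, 0, 4, 0, 1],
  [0, 0, 4, 0, 1],
  [0, 0, 4, 0, 1],
])

```text
time: 10.75
eef_pos: [0.229, 0.0432, 0.3772]
tcp_rot: [-0.601, -0.363, 0.617, -0.356]
contact_force: [0.8, 0.9, -0.4]
opening: 0.999
```

Request:
drive_tool([
  [0, 0, 4, 0, 1],
  [0, 0, 4, 0, 1],
  [0, 0, 4, 0, 1],
  [0, 0, 4, 0, 1],
  [0, 0, 0, 0, 1],
  [0, 0, 0, 0, 1],
  [0, 0, 0, 0, 1],
])

```text
time: 11.45
eef_pos: [0.2011, -0.1007, 0.392]
tcp_rot: [-0.593, -0.368, 0.624, -0.35]
contact_force: [0.1, 0.5, 0.5]
opening: 1.001
```

```bash
python3 chk.py; python3 - <<'E'
from plant import read_camera
import cv2,numpy as np
a=read_camera("scene")["frame"][100:250,220:370,::-1];b=read_camera("top")["frame"][170:320,195:365,::-1]
cv2.imwrite("pics/end.png",cv2.resize(np.hstack([a,b]),None,fx=2.5,fy=2.5,interpolation=cv2.INTER_CUBIC))
E
```

```text
11.45 [ 0.20114321 -0.10069112  0.39199825] 1.0006594771891975 yang -28.967804327762074 tilt [-5.01996193e-02 -8.38053244e-04 -9.98738853e-01]
tool err cm [ 18.2357583   19.44987733 -33.58914928] q [-0.88116071 -0.89581752  2.21271348 -0.0409228   1.85579317 -0.38701895] [0.09381178 0.45497724 0.5307522 ] [-0.03794108 -0.01852074  0.00100125]
```

View pics/end.png

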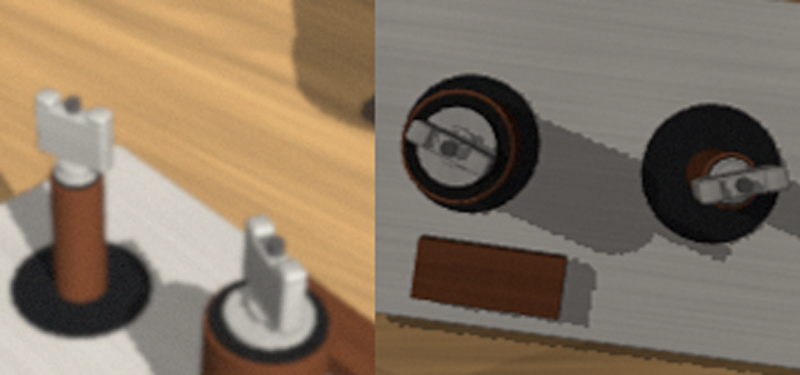

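The wide nut now lies about 90° from its starting direction, and the narrow one looks unchanged. I ended up close to joint 2's limit, so I'll ease off it and check the angle in a closer crop.

Request:
drive_tool([
  [0, 0, -3, 0, 1],
  [0, 0, -3, 0, 1],
  [0, 0, 0, 0, 1],
  [0, 0, 0, 0, 1],
  [0, 0, 0, 0, 1],
])

```text
time: 12.05
eef_pos: [0.23, -0.0487, 0.3904]
tcp_rot: [-0.593, -0.368, 0.624, -0.35]
contact_force: [0.5, 0.4, 0.1]
opening: 0.999
```

```bash
python3 chk.py; python3 - <<'E'
from plant import read_camera
import cv2,numpy as np
t=read_camera("top")["frame"][:,:,::-1]; o=cv2.imread("pics/top0.png")
print('narrow diff',np.abs(t[225:262,312:365].astype(int)-o[225:262,312:365]).mean())
cv2.imwrite("pics/end2.png",cv2.resize(t[200:260,195:265],None,fx=8,fy=8,interpolation=cv2.INTER_CUBIC))
E
```

```text
12.05 [ 0.22997663 -0.04866724  0.39039108] 0.999258619144453 yang -28.942799523592853 tilt [-0.05084957 -0.00123166 -0.99870556]
tool err cm [ 18.19874788  19.45911068 -27.64235155] q [-0.61676259 -0.86158299  2.20218223 -0.03157218  1.84166348 -0.12000942] [0.50351688 0.44377542 0.11552734] [-0.01485375  0.01011873 -0.00259433]
narrow diff 1.8808431072582017
```

View pics/end2.png

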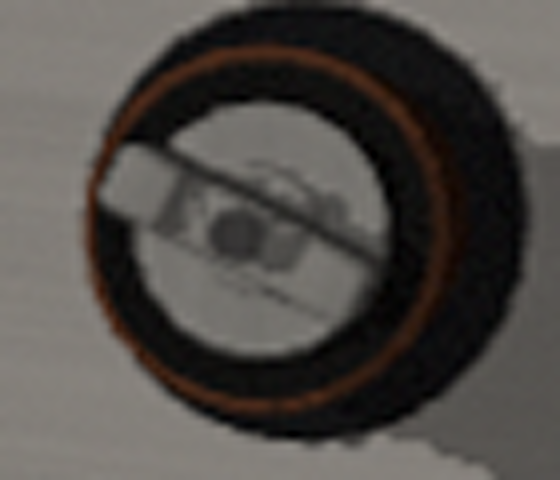

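The bar's edge now runs from (150,140) to (375,260), about 28° in the image. Before it ran about 62° the other way, so it has turned about 90° clockwise.

```bash
python3 -c "
from plant import sign_off; print(sign_off())"
```

```text
the job is handed in; nothing more can be done
None
```

I loosened the wide drum's nut by a quarter turn clockwise seen from above, let go of it, and handed the job in at about 12 s of the 32 s allowed.

- **Turn:** the gripper turned 89.8° while holding the nut. The last top picture shows the bar about 90° from where it started.
- **Narrow nut:** it looks unchanged. The image difference around it is 1.9 grey levels, which I put down to noise.
- **Release:** the gripper is open, the arm is clear of the station, and the contact force reads about zero.
- **Forces:** the highest side load I read was about 9 N as the jaws closed. My first estimate of the nut's position was about 3 mm off, so I shifted the gripper to relieve that load before turning.
- **Backing away:** I moved the tool towards the base by mistake and came close to joint 2's lower limit (-0.896 against -0.9). I then eased off to -0.862. None of my readings passed the limit.

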